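# Load flanged spacers on the bench spindle and shut its keeper

## Robot

A 6-joint arm with a two-finger parallel gripper is mounted at the origin on the work surface; the furniture and walls round the work are solid. World frame = base frame: x ahead of the robot, y to its left, z up, the work surface at z = 0. Lengths are in m, angles in rad, forces in N, time in s.
With the tool pointing down it reaches from about 0.3 to 0.775 m from the base axis. Payload 14.6 kg.
Tool frame: the origin (TCP) lies on the centre line of the jaws, within the pads' length; the fingertips stand 11 mm ahead of it and the grasp point (between the pads) lies 8 mm behind it; z points along the fingers, y is the line along which they close (so a half turn about z gives the same grasp; the last joint's range is limited). The gripper opens to 85 mm and grips with 20 to 120 N. Pads are 22 mm wide; open, the fingers measure 114 mm over their backs; the gripper's body (76 mm by 85 mm) begins 54 mm behind the grasp point. The pads swing forward as they close: fully open they stand 13 mm farther back than shut.
Start: joints at [1.142, 0.3, 1.521, -0, 1.321, -0.067], TCP at [0.195, 0.514, 0.205] pointing down, gripper open.
Joint ranges: [-3.03, 3.03], [-0.79, 2.21], [0.23, 2.52], [-1.04, 4.18], [0, 3.07], [-2.55, 2.55]. Speed limits (rad/s): [2.22, 2.22, 2.57, 3.14, 3.14, 3.14].

## Interface

Orientations are given as a 3x3 rotation matrix whose columns are the frame's x, y, z axes.
In Python, from bench import manip gives the robot as it stands.
- The arm moves only by the tool carry_out, never from a script. Its argument "moves" is one flat list of numbers, 7 for each row, row after row: the shift along the tool's x, y, z in units of 30 cm (1.0 is 30 cm), then the turn, a rotation vector about the tool's x, y, z in units of 30 degrees (1.0 is 30 degrees), then the opening, from -1 (shut) to 1 (fully open). A call has 1 to 20 rows; each row shifts and turns the commanded pose from where the row before left it, along the tool's axes as they then stand; what a row does not reach is not made up. A row lasts 1/10 s, in which the tool goes at most 50 mm and 8.59 degrees, less where a joint would pass 70% of its speed; a pose out of reach is approached as far as the arm can. A call with a number of a shift or a turn outside -1 to 1 is refused whole. A call with a gripper value outside its range is refused whole. The fingers move at their own pace and stop on an object; "squeeze" is the grip in N (left out, the last holds). Time passes only in rows, so rows that do not move let the fingers close. It gives the time, the measured TCP pose, the force, the opening and the grip force at its end, in the units of the state.
- manip.observe(): the state, without advancing time (a new reading comes with each control period).
- manip.read_camera(name): name is "side" or "top"; returns a dict with "image" (384x512x3 uint8, blue, green, red), "mtx" (3x3 intrinsics, pixels), "k1" (the pictures are not rectified: a ray, as slopes to the right and down, at radius r is drawn at 1 + k1 r^2 times it, then the intrinsics apply), "world_to_cam" (4x4, takes a point from world to camera coordinates). Camera axes: x right, y down, z forward; pixel columns grow to the right and rows downward; lengths in m; the calibration is good to about 2 mm. A picture is of the moment at which its call begins. There is no depth.
- manip.sign_off(): hands the job in; it is judged then, once.
Trained networks look in a picture, given as the dict that the camera call returned (one of the last four; its "shot" number tells which), for a name from the list of things; names that differ only in an ending like _2 or _b are one class to them, and where a whole thing is asked for, a point or a joint stands for the part that bears it (a point fixed in the world has none). Each returns a list of dicts, best first, with "conf" (0 to 1); they miss things now and then, are a little off and sometimes report something else, mostly with a low value. They report only what shows in the picture. A call takes as long as a camera call. They do not tell look-alikes from the thing itself.
- manip.find_in(name, picture): "at" ([x, y, z] in m, in world coordinates, good to about 4 mm: the middle of the surface that is visible of it).
The state is a dict: "time": time; "joint_pos": joint angles; "qvel": joint speeds; "tau": joint torques, N m; "tool_pos": TCP position; "tcp_rot": TCP orientation; "force": force on the tool from outside, world axes, zero at the start; "wrist_torque": the same for the moment, N m; "gripper_width": finger opening in m; "finger_force": force on a finger pad.
Only numpy, scipy, OpenCV 4.12 (cv2) and the standard library are available. Lean on these libraries where they do the work, as an engineer would, in place of code of your own. Each camera call takes 0.05 s, during which the arm holds its last target. There are 200 camera calls.

## Task

Swing the keeper arm clear of the bench spindle, then slide the three flanged spacers out of the open ends of the slotted rack and thread them onto the spindle, hubs upward, in order of size: the largest flange at the bottom, the smallest on top, each fully down. Then swing the keeper arm back over the stack as far as it goes. Leave the glue bottle, the wick spool and the screwdriver where they are.

Things in the scene. Friction and masses are not known exactly. Their poses are not given: they have to be found in the camera images.
- stand: Fixed bench stand: wooden base plate (x -60 to 130, y -55 to 55 mm, 12 mm thick) with an upright steel spindle. Origin on the spindle axis at bench level; z up, x points to the keeper's pivot post (22 mm diameter, 95 mm away). Spacers seat on the plate's top, 12 mm above the bench.
- keeper (a joint): Keeper arm, dark steel bar 18 mm wide, 84 to 92 mm above the bench, swinging level about the pivot post. 0 = over the spindle, at its stop; grows to 1.8 rad clockwise seen from above (free end goes towards the stand's +y). Starts at 0 to 0.3; light friction (under 1 N at the pin) holds it. The large spacer passes from about 0.6 rad; from 1.2 a gripper has room.
- keeper_pin (a point): Top of the upright steel push pin at the keeper's free end: 12 mm diameter, 36 mm tall above the arm (top 128 mm above the bench), 123 mm from the pivot axis, so 28 mm beyond the spindle when the keeper is at 0.
- keeper_pivot (a point): Point on the keeper's vertical pivot axis, 84 mm above the bench (level of the arm's underside).
- rack: Fixed low plywood rack 274 mm wide, 137 mm deep: three parallel lanes (86 mm wide, centre lines y = -90, 0, 90 mm) with no floor. Origin at bench level, middle of the open front edge; x points into the lanes. A cover 9 to 13 mm above the bench catches the flanges; a 38 mm slot in it, open at x = 0, shut at x = 125 mm, lets the hubs through.
- rack_mouth (a point): Middle of the rack's open front edge, at the cover's top, 13 mm above the bench. A spacer can be lifted only when its whole flange is out in front of this edge. Hubs stick 9 mm out above the cover.
- spindle_tip (a point): Tip of the spindle, 80 mm above the bench. The spindle is 14 mm in diameter; its top 10 mm taper to 6 mm.
- spacer_large: Largest of three aluminium spacers that differ only in flange diameter: flange 80 mm across, 6 mm thick; on it a round hub 32 mm across; 22 mm high overall, through bore 19 mm, 70 to 150 g. Origin on the axis at the flange's underside, z towards the hub. Starts flange down on the bench in any of the rack's lanes, 50 to 75 mm inside the mouth, hub up through the slot.
- spacer_medium: Middle of three aluminium spacers that differ only in flange diameter: flange 66 mm across, 6 mm thick; on it a round hub 32 mm across; 22 mm high overall, through bore 19 mm, 70 to 150 g. Origin on the axis at the flange's underside, z towards the hub. Starts flange down on the bench in any of the rack's lanes, 50 to 75 mm inside the mouth, hub up through the slot.
- spacer_small: Smallest of three aluminium spacers that differ only in flange diameter: flange 52 mm across, 6 mm thick; on it a round hub 32 mm across; 22 mm high overall, through bore 19 mm, 70 to 150 g. Origin on the axis at the flange's underside, z towards the hub. Starts flange down on the bench in any of the rack's lanes, 50 to 75 mm inside the mouth, hub up through the slot.
- glue_bottle: Bystander: white glue bottle with a red cap standing between rack and stand, 53 mm in diameter, 150 mm high; origin at its underside's centre. Must not be disturbed.
- wick_spool: Bystander: wooden spool of wick cord standing upright behind the glue bottle, 54 mm in diameter, 62 mm high; origin at its underside's centre. Must not be disturbed.
- screwdriver: Bystander: red-handled screwdriver lying behind the work, 25 x 210 x 22 mm, long along its y; origin under its middle. Must not be disturbed.
Not all that is in view belongs to the job. Leave any red or turquoise look-alike of the spacer_medium alone. What is shaped like the spacer_large but purple is not meant.

How it is judged:
By the outcome, as a careful person would: the job done as asked, in the order asked, and still so for the second after the job is handed in, with the robot touching nothing.
It also fails if it takes over 72 s, if anything falls off the work surface, if the arm or the gripper's body presses on something with over 40 N, if the wrist force passes 120 N, or if a joint passes its speed limit or range.

## Working session

There is one attempt and no reset: what is moved stays moved. The work goes in short steps, Python scripts to look and compute and a tool call to move; the robot and the scene stay as the last step left them, time stands still between calls to the robot, and variables do not carry over. Pictures are saved under pics/ and viewed, at most 10 in all, crops included, and the job is handed in when it is done.

Besides the shell and the picture viewer there is one more tool, called after "Request:" as name(argument=value, ...) on one line, values as JSON. carry_out: Moves the arm, as the interface text tells. Its arguments: {"type":"object","properties":{"moves":{"type":"array","items":{"type":"number"}},"squeeze":{"type":"number"}},"required":["moves"]}

```bash
mkdir -p pics
cat > h.py <<'E'
import numpy as np, cv2
from bench import manip
def snap(n,f=None):
    p=manip.read_camera(n)
    if f: cv2.imwrite('pics/'+f,p['image'])
    return p
def pix(p,X):
    X=np.asarray(X,float); c=(p['world_to_cam']@np.append(X,1))[:3]; s=c[:2]/c[2]
    s=s*(1+p['k1']*(s@s)); return (p['mtx']@np.append(s,1))[:2]
def ray(p,uv,z):
    d=np.linalg.solve(p['mtx'],[uv[0],uv[1],1])[:2]; s=d.copy()
    for _ in range(20): s=d/(1+p['k1']*(s@s))
    T=np.linalg.inv(p['world_to_cam']); o=T[:3,3]; v=T[:3,:3]@np.append(s,1)
    return o+v*(z-o[2])/v[2]
E
python3 - <<'E'
from h import *
a=snap('top','t1.png'); b=snap('side','s1.png')
for n in ['stand','keeper','keeper_pin','keeper_pivot','rack','rack_mouth','spindle_tip','spacer_large','spacer_medium','spacer_small','glue_bottle','wick_spool','screwdriver']:
  for nm,p in(('t',a),('s',b)):
    try:
      for d in manip.find_in(n,p)[:4]: print(n,nm,np.round(d['at'],3),round(d['conf'],2),np.round(pix(p,d['at'])))
    except Exception as e: print(n,nm,e)
s=manip.observe();print(s['time'],s['tool_pos'],s['tcp_rot'],s['force'])
for p in(a,b):
  T=np.linalg.inv(p['world_to_cam']);print(T.round(3),p['mtx'],p['k1'])
E
```

```text
stand t [0.536 0.14  0.012] 0.65 [181. 184.]
stand s [0.511 0.139 0.009] 0.69 [224. 179.]
keeper t [0.548 0.142 0.095] 0.91 [175. 176.]
keeper s [0.527 0.142 0.094] 0.58 [228. 152.]
keeper_pin t [0.546 0.147 0.092] 0.79 [173. 177.]
keeper_pin s [0.53  0.142 0.096] 0.66 [228. 151.]
keeper_pivot t [0.541 0.137 0.01 ] 0.81 [182. 182.]
keeper_pivot s [0.51  0.141 0.012] 0.74 [224. 178.]
rack t [ 0.6   -0.241  0.013] 0.85 [308. 158.]
rack s [ 0.6   -0.285  0.01 ] 0.69 [342. 239.]
rack s [ 0.653 -0.017  0.042] 0.37 [293. 178.]
rack_mouth t [ 0.6   -0.241  0.016] 0.95 [308. 158.]
rack_mouth t [ 0.568 -0.163  0.005] 0.71 [282. 170.]
rack_mouth s [ 0.59  -0.28   0.014] 0.66 [338. 238.]
spindle_tip t [0.539 0.135 0.011] 0.76 [182. 183.]
spindle_tip t [ 0.598 -0.244  0.016] 0.38 [309. 158.]
spindle_tip s [0.509 0.141 0.008] 0.81 [223. 180.]
spacer_large t [ 0.392 -0.429  0.007] 0.93 [375. 226.]
spacer_large t [ 0.245 -0.305  0.004] 0.66 [335. 278.]
spacer_large s [ 0.387 -0.433  0.006] 0.78 [310. 317.]
spacer_large s [ 0.59  -0.342  0.006] 0.72 [356. 255.]
spacer_large s [ 0.244 -0.318  0.012] 
[... 1020 characters left out ...]
66877666e-05]
 [ 3.53955942e-01  9.35262097e-01 -3.47662676e-05]
 [-2.79131626e-05 -2.66088382e-05 -9.99999999e-01]] [ 0.61689863  0.31076635 -0.23194439]
[[-0.03  -0.993  0.111  0.358]
 [-0.999  0.031  0.007 -0.106]
 [-0.011 -0.11  -0.994  1.379]
 [ 0.     0.     0.     1.   ]] [[464.88151522   0.         260.38954528]
 [  0.         464.88151522 189.71988633]
 [  0.           0.           1.        ]] -0.034615550839108666
[[ 0.843 -0.247  0.479  0.037]
 [-0.538 -0.4    0.742 -0.806]
 [ 0.009 -0.883 -0.47   0.542]
 [ 0.     0.     0.     1.   ]] [[386.23156207   0.         261.43349777]
 [  0.         386.23156207 187.59686783]
 [  0.           0.           1.        ]] -0.0980070121547461
```

Run:
```python
import cv2,numpy as np
t=cv2.imread('pics/t1.png');s=cv2.imread('pics/s1.png')
a=cv2.resize(t[90:300,130:400],None,fx=2.9,fy=2.85,interpolation=cv2.INTER_CUBIC)
cv2.imwrite('pics/t1c.png',a[:600,:800])
b=cv2.resize(s[110:340,180:400],None,fx=2.6,fy=2.6,interpolation=cv2.INTER_CUBIC)
cv2.imwrite('pics/s1c.png',b)
```

```text
(no output)
```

View pics/t1c.png

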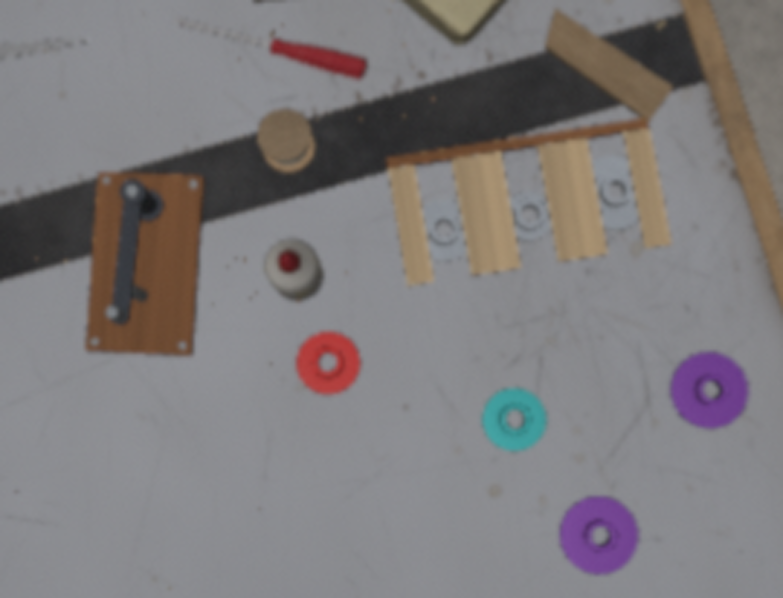

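View pics/s1c.png

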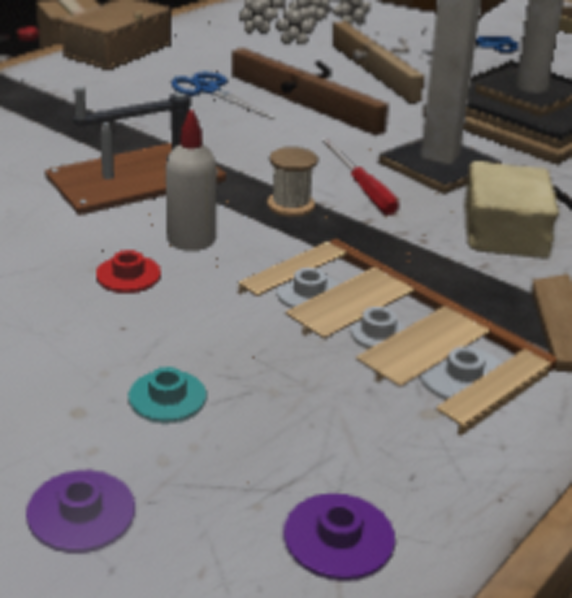

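```bash
cat >> h.py <<'E'
class P(dict): pass
E
python3 - <<'E'
from h import *
a=snap('top','t2.png');b=snap('side','s2.png')
t=lambda u,v,z:ray(a,(130+(u+.5)/2.9-.5,90+(v+.5)/2.85-.5),z)[:2].round(4)
s=lambda u,v,z:ray(b,(180+(u+.5)/2.6-.5,110+(v+.5)/2.6-.5),z)[:2].round(4)
print('plate',[t(*q,.012) for q in((98,174),(203,177),(87,350),(192,354))])
print('hubs T',[t(*q,.022) for q in((446,230),(530,214),(614,192))])
print('hubs S',[s(*q,.022) for q in((310,275),(379,316),(466,358))])
print('rackfront T',t(409,284,.013),t(669,245,.013),'S',s(242,288,.013),s(461,428,.013))
print('rackback',t(390,163,.013),t(646,126,.013))
print('pivot',t(133,190,.092),'pin',t(112,313,.128),'tip',t(140,295,.08))
print('S pin',s(80,92,.128),'tip',s(107,124,.08))
for n,(x0,y0,w,h,p,k) in dict(rk=(255,130,110,70,a,7),st=(150,140,60,80,a,7)).items():
    cv2.imwrite(f'pics/{n}.png',cv2.resize(p['image'][y0:y0+h,x0:x0+w],None,fx=k,fy=k,interpolation=cv2.INTER_CUBIC))
E
```

```text
plate [array([0.6367, 0.1906]), array([0.6298, 0.0818]), array([0.4517, 0.2032]), array([0.4443, 0.096 ])]
hubs T [array([ 0.564 , -0.1661]), array([ 0.5781, -0.2522]), array([ 0.5985, -0.3388])]
hubs S [array([ 0.5657, -0.1622]), array([ 0.5765, -0.2518]), array([ 0.5983, -0.3411])]
rackfront T [ 0.51   -0.1268] [ 0.5425 -0.3937] S [ 0.5045 -0.1351] [ 0.5377 -0.3979]
rackback [ 0.6382 -0.1114] [ 0.6693 -0.3769]
pivot [0.6031 0.1392] pin [0.4782 0.1532] tip [0.4999 0.1357]
S pin [0.473  0.1425] tip [0.5068 0.1472]
```

View pics/rk.png

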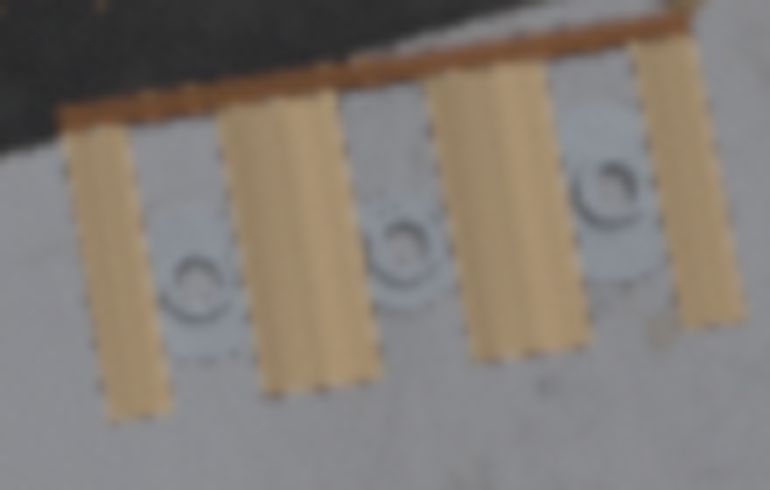

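View pics/st.png

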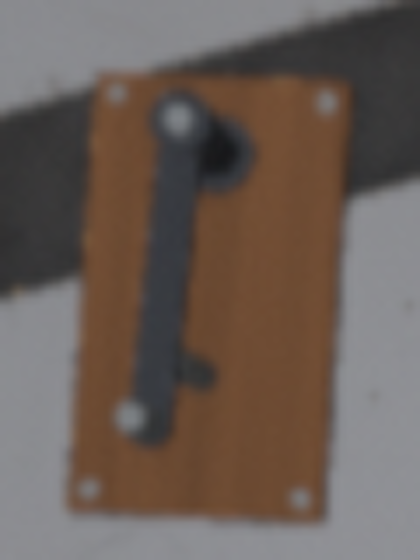

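```bash
cat > fit.py <<'E'
from h import *
from scipy.optimize import least_squares
a=snap('top')
def fit(pts,off,x0):
    f=lambda q:np.concatenate([pix(a,[q[0]+np.cos(q[2])*x-np.sin(q[2])*y,q[1]+np.sin(q[2])*x+np.cos(q[2])*y,z])-(np.array(uv)+.5)/7+.5-off for x,y,z,uv in pts])
    r=least_squares(f,x0);return r.x,np.sqrt(np.mean(r.fun**2))
m=1e-3
R=[(0,y*m,.013,uv) for y,uv in zip((137,109,71,19,-19,-71,-109,-137),((108,420),(170,412),(264,393),(380,379),(478,362),(591,347),(682,327),(746,320)))]
R+=[(.132,y*m,.013,uv) for y,uv in zip((137,109,71,19,-19,-71,-109,-137),((64,133),(127,125),(218,112),(334,94),(428,79),(546,62),(632,45),(694,39)))]
rq,e=fit(R,np.array([255,130]),[.52,-.26,-.1]);print('rack',rq,e)
S=[(x*m,y*m,.012,uv) for x,y,uv in((130,55,(97,72)),(130,-55,(350,80)),(-60,55,(68,513)),(-60,-55,(326,521)))]
sq,e=fit(S,np.array([150,140]),[.5,.14,-.1]);print('stand',sq,e)
g=lambda q,x,y:(q[0]+np.cos(q[2])*x-np.sin(q[2])*y,q[1]+np.sin(q[2])*x+np.cos(q[2])*y)
pv=np.array(g(sq,.095,0));print('pivot',pv)
u=lambda uv,o,z:ray(a,(np.array(uv)+.5)/7-.5+o,z)[:2]
pin=u((131,415),np.array([150,140]),.128);print('pin',pin,'tip',u((204,375),np.array([150,140]),.08),'pivtop',u((178,118),np.array([150,140]),.097))
d=pin-pv;th=np.arctan2(d[1],d[0]);print('len',np.hypot(*d),'keeper',(sq[2]+np.pi-th+np.pi)%(2*np.pi)-np.pi)
for n,uv in(('med',(194,290)),('small',(400,253)),('large',(605,194))):
    h=u(uv,np.array([255,130]),.02); c,s=np.cos(rq[2]),np.sin(rq[2]); dd=h-rq[:2];print(n,h,'rack',c*dd[0]+s*dd[1],-s*dd[0]+c*dd[1])
E
python3 fit.py
```

```text
rack [ 0.52232935 -0.26111114  0.12228339] 1.038377702183914
stand [ 0.50661048  0.1455041  -0.06879418] 0.18659364778922854
pivot [0.60138576 0.1389738 ]
pin [0.47997763 0.15317478] tip [0.49991474 0.13349591] pivtop [0.60196024 0.13973115]
len 0.1222358467740223 keeper 0.047645610917527836
med [ 0.56259895 -0.1626468 ] rack 0.051979469849499055 0.09281703675194308
small [ 0.57562276 -0.25013127] rack 0.05423477132917589 0.004397211142232096
large [ 0.59813195 -0.33790483] rack 0.06586935326008678 -0.08546656259767682
```

```bash
cat >> h.py <<'E'
def o(mm): return mm/42.5-1
def plan(wps,start=None):
    """wps: (x,y,z,yaw_of_tool_y,open_mm,rows); prints rows for carry_out"""
    s=manip.observe(); p=np.array(s['tool_pos']); R=s['tcp_rot']; yw=np.arctan2(R[1][1],R[0][1])
    if start: p,yw=np.array(start[:3]),start[3]
    out=[]
    for *q,yaw,op,n in wps:
        p0,y0=p.copy(),yw; dy=(yaw-y0+np.pi)%(2*np.pi)-np.pi
        for i in range(1,n+1):
            t=p0+(np.array(q)-p0)*i/n; ty=np.array([np.cos(yw),np.sin(yw),0]); tz=np.array([0,0,-1]); tx=np.cross(ty,tz)
            d=t-p; sh=np.round(np.array([tx@d,ty@d,tz@d])/.3,3)
            w=round(-(y0+dy*i/n-yw)/np.radians(30),3)
            p=p+.3*(sh[0]*tx+sh[1]*ty+sh[2]*tz); yw=yw-w*np.radians(30)
            out.append([*sh,0,0,w,round(o(op),2)])
    print(len(out),'rows; time',s['time']); print(','.join(f'{v:g}' for r in out for v in r)); print('end',p.round(4),round(yw,3))
E
python3 - <<'E'
from h import *
plan([(.4793,.1532,.175,1.454,30,12),(.4793,.1532,.113,1.454,30,3),(.4793,.1532,.113,1.454,30,1)])
E
```

```text
16 rows; time 1.55
-0.109,-0.066,0.008,0,0,-0.039,-0.29,-0.109,-0.068,0.008,0,0,-0.039,-0.29,-0.106,-0.07,0.009,0,0,-0.039,-0.29,-0.105,-0.073,0.008,0,0,-0.039,-0.29,-0.104,-0.074,0.008,0,0,-0.039,-0.29,-0.102,-0.077,0.008,0,0,-0.039,-0.29,-0.101,-0.079,0.009,0,0,-0.039,-0.29,-0.099,-0.08,0.008,0,0,-0.039,-0.29,-0.097,-0.083,0.008,0,0,-0.039,-0.29,-0.096,-0.085,0.008,0,0,-0.039,-0.29,-0.094,-0.087,0.008,0,0,-0.039,-0.29,-0.092,-0.088,0.009,0,0,-0.039,-0.29,0,-0,0.069,0,0,0,-0.29,0,-0,0.069,0,0,0,-0.29,0,-0,0.068,0,0,0,-0.29,0,-0,0,0,0,0,-0.29
end [0.4794 0.1532 0.1131] 1.454
```

Request:
carry_out(moves=[-0.11,-0.066,0.008,0,0,-0.04,-0.29,-0.108,-0.068,0.008,0,0,-0.04,-0.29,-0.106,-0.07,0.008,0,0,-0.04,-0.29,-0.105,-0.073,0.008,0,0,-0.04,-0.29,-0.104,-0.074,0.008,0,0,-0.04,-0.29,-0.102,-0.077,0.008,0,0,-0.04,-0.29,-0.101,-0.079,0.009,0,0,-0.04,-0.29,-0.099,-0.08,0.008,0,0,-0.04,-0.29,-0.097,-0.083,0.008,0,0,-0.04,-0.29,-0.096,-0.085,0.008,0,0,-0.04,-0.29,-0.094,-0.087,0.008,0,0,-0.04,-0.29,-0.092,-0.088,0.008,0,0,-0.04,-0.29,0,0,0,0,0,0,-0.29], squeeze=30)

```text
time: 2.85
tool_pos: [0.4822, 0.1511, 0.175]
tcp_rot: [[-0.994, 0.113, -0.0], [0.113, 0.994, -0.001], [0.0, -0.001, -1.0]]
force: [-0.8, -0.2, 0.0]
gripper_width: 0.0301
finger_force: 0.0
```

Run:
```python
from h import *
b=snap('side'); s=manip.observe(); print(s['time'],s['tool_pos'],s['gripper_width'],s['force'])
u=pix(b,[.4793,.1532,.128]); print(u, pix(b,s['tool_pos']))
x,y=210,105
cv2.imwrite('pics/s3.png',cv2.resize(b['image'][y-45:y+75,x-60:x+60],None,fx=5,fy=5,interpolation=cv2.INTER_CUBIC))
```

```text
2.9 [0.48114181 0.15263398 0.17515425] 0.030675354236570418 [-0.33377482  0.31464494 -0.00345164]
[210.82424343 143.4871679 ] [210.67361102 127.97745747]
```

View pics/s3.png

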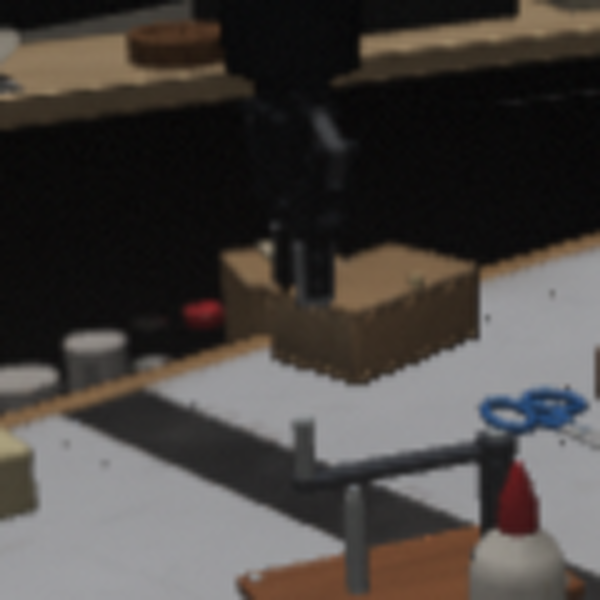

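Request:
carry_out(moves=[0.002,0.002,0.075,0,0,0,-0.29,0,0,0,0,0,0,-0.29])

```text
time: 3.1
tool_pos: [0.4784, 0.1551, 0.1511]
tcp_rot: [[-0.994, 0.11, -0.004], [0.11, 0.994, -0.001], [0.004, -0.001, -1.0]]
force: [-0.4, -0.1, -0.7]
gripper_width: 0.0305
finger_force: 0.0
```

Run:
```python
from h import *
a=snap('top');b=snap('side'); s=manip.observe(); p=np.array(s['tool_pos']);print(s['time'],p,s['gripper_width'])
for n,c in(('t',a),('s',b)):
    print(n,'tcp',pix(c,p),'tip',pix(c,p-[0,.015,.011]),'pin',pix(c,[.4793,.1532,.128]))
A=cv2.resize(a['image'][140:240,120:220],(400,400),interpolation=cv2.INTER_CUBIC)
B=cv2.resize(b['image'][90:170,170:250],(400,400),interpolation=cv2.INTER_CUBIC)
for c,I,off,k in((a,A,(120,140),4),(b,B,(170,90),5)):
    for q,col in((p,(0,255,0)),(p-[0,.015,.011],(0,0,255)),(p-[0,-.015,.011],(255,0,255))):
        u=(pix(c,q)-off+.5)*k; cv2.circle(I,tuple(int(v) for v in u),2,col,-1)
cv2.imwrite('pics/c4.png',np.hstack([A,B]))
```

```text
3.2 [0.47948174 0.15535901 0.15335611] 0.030359129385590218
t tcp [165.48917707 198.20148439] tip [171.93664307 198.40702498] pin [168.27860317 199.10631751]
s tcp [210.11322575 135.01430516] tip [212.59773123 140.19459588] pin [210.82424343 143.4871679 ]
```

View pics/c4.png

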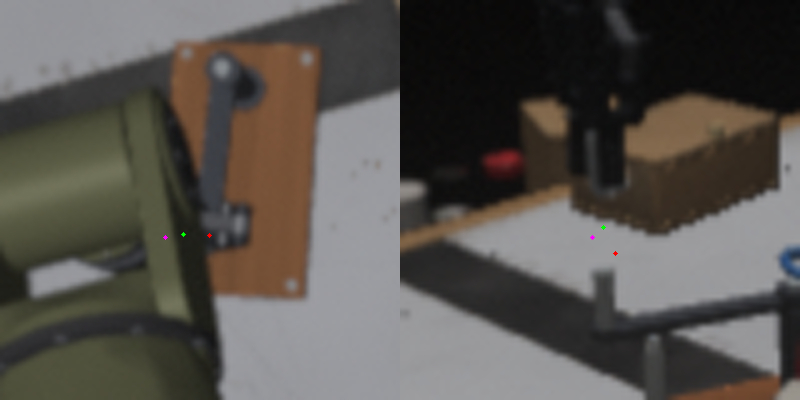

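Request:
carry_out(moves=[0,-0.006,0.06,0,0,0,-0.29,0,0,0.06,0,0,0,-0.29,0,0,0,0,0,0,-0.29])

```text
time: 3.5
tool_pos: [0.4789, 0.1532, 0.1162]
tcp_rot: [[-0.994, 0.11, -0.002], [0.11, 0.994, -0.0], [0.002, -0.001, -1.0]]
force: [0.8, -0.7, -0.2]
gripper_width: 0.0305
finger_force: 0.0
```

Run:
```python
from h import *
b=snap('side'); s=manip.observe(); p=np.array(s['tool_pos']);print(s['time'],p,s['gripper_width'],s['force'],s['tcp_rot'])
m=(cv2.absdiff(b['image'],cv2.imread('pics/s2.png')).max(2)>25)[100:170,195:232]
for i,r in enumerate(m): print(100+i,''.join('#' if v else '.' for v in r))
for dz in(-.011,0,.02):print(dz,pix(b,p+[0,-.015,dz]),pix(b,p+[0,.015,dz]))
```

```text
3.55 [0.47952502 0.15326636 0.11741957] 0.030027205184340097 [ 0.23588848 -0.25468099  0.67728323] [[-9.93963625e-01  1.09708725e-01 -5.54238908e-04]
 [ 1.09708821e-01  9.93963759e-01 -1.44668209e-04]
 [ 5.35022023e-04 -2.04599835e-04 -9.99999836e-01]]
100 .....................................
101 .....................................
102 .....................................
103 .....................................
104 .................##..................
105 .................###.................
106 .................####................
107 ..........##......###................
108 ......#############.##...............
109 .....#################...............
110 ....##################...............
111 ....######################...........
112 ....######################...........
113 ....######################...........
114 ....######################...........
115 .....#####################...........
116 .....#####################...........
117 .....#####################...........
118 ......####################...........
119 ......####################...........
120 ...
[... 1574 characters left out ...]
..............
158 .....................................
159 .....................................
160 .....................................
161 .....................................
162 .....................................
163 .....................................
164 .....................................
165 .....................................
166 .....................................
167 .....................................
168 .....................................
169 .....................................
-0.011 [213.5282723  152.03985906] [209.02723596 148.69173095]
0 [213.34758032 148.51703531] [208.83137006 145.22569965]
0.02 [213.01699057 142.03267831] [208.47308143 138.84790825]
```

Request:
carry_out(moves=[0,0,0.05,0,0,0,-0.29,0,0,0.05,0,0,0,-0.29,0,0,0,0,0,0,-0.29])

```text
time: 3.85
tool_pos: [0.4794, 0.1531, 0.087]
tcp_rot: [[-0.994, 0.11, -0.001], [0.11, 0.994, -0.0], [0.001, -0.0, -1.0]]
force: [-1.0, -1.1, 0.5]
gripper_width: 0.0303
finger_force: 0.0
```

Run:
```python
from h import *
b=snap('side'); s=manip.observe(); p=np.array(s['tool_pos']);print(s['time'],p,s['gripper_width'],s['force'])
cv2.imwrite('pics/s5.png',cv2.resize(b['image'][100:180,175:255],(560,560),interpolation=cv2.INTER_CUBIC))
for dz in(-.011,0,.02):print(dz,pix(b,p+[0,-.015,dz]),pix(b,p+[0,.015,dz]))
```

```text
3.9 [0.47989147 0.15317391 0.08790229] 0.029998822772053138 [-0.24753678 -0.90113379  0.16328001]
-0.011 [214.13542103 161.32630403] [209.67273869 157.83257645]
0 [213.95752148 157.88540203] [209.47976273 154.44510316]
0.02 [213.63195007 151.5515695 ] [209.12666398 148.21158829]
```

View pics/s5.png

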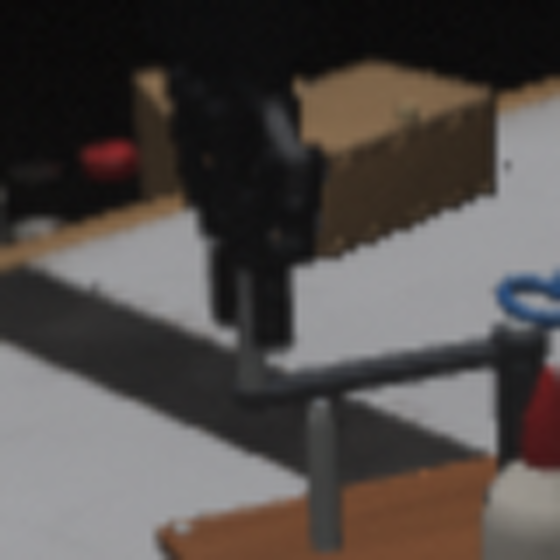

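Request:
carry_out(moves=[0,0,0.02,0,0,0,-0.6,0,0,0,0,0,0,-1,0,0,0,0,0,0,-1,0,0,0,0,0,0,-1], squeeze=20)

```text
time: 4.3
tool_pos: [0.4801, 0.153, 0.0814]
tcp_rot: [[-0.994, 0.11, 0.001], [0.11, 0.994, 0.0], [-0.001, 0.0, -1.0]]
force: [3.0, 0.8, -0.7]
gripper_width: 0.011
finger_force: 19.9
```

Request:
carry_out(moves=[0,0,0,0,0,0,-0.55,-0.004,0.058,0,0,0,0.27,-0.55,-0.004,0.058,0,0,0,0.27,-0.55,-0.004,0.058,0,0,0,0.27,-0.55,-0.004,0.058,0,0,0,0.27,-0.55,-0.004,0.058,0,0,0,0.27,-0.55,-0.004,0.058,0,0,0,0.27,-0.55,-0.004,0.058,0,0,0,0.27,-0.55,-0.004,0.058,0,0,0,0.27,-0.55,-0.004,0.058,0,0,0,0.27,-0.55,-0.004,0.058,0,0,0,0.27,-0.55,0,0,0,0,0,0,-0.55,0,0,0,0,0,0,-0.2,0,0,-0.12,0,0,0,-0.2,0,0,-0.12,0,0,0,0])

```text
time: 5.8
tool_pos: [0.5952, 0.2626, 0.1531]
tcp_rot: [[-0.05, 0.999, -0.003], [0.999, 0.05, -0.001], [-0.001, -0.003, -1.0]]
force: [0.4, 0.2, -0.1]
gripper_width: 0.0425
finger_force: 0.0
```

Run:
```python
from h import *
b=snap('side'); s=manip.observe(); p=np.array(s['tool_pos']);print(s['time'],p,s['gripper_width'],s['force'])
for d in manip.find_in('keeper_pin',b)+manip.find_in('keeper',b): print(d)
cv2.imwrite('pics/s6.png',b['image'])
import math
pv=np.array([.6014,.139]);
for th in(0.05,.8,1.2,1.4,1.5):
    a=math.pi-.0688-th; q=pv+.123*np.array([math.cos(a),math.sin(a)]); print(th,pix(b,[*q,.128]),pix(b,[*q,.092]))
```

```text
5.85 [0.59745936 0.26350241 0.1609324 ] 0.04272967576624763 [0.91764178 0.60955535 5.4772114 ]
{'at': [0.596, 0.1986, 0.0915], 'conf': 0.58}
{'at': [0.5941, 0.2027, 0.0946], 'conf': 0.72}
{'at': [0.5887, -0.3396, 0.0065], 'conf': 0.34}
0.05 [210.75689651 143.44860446] [211.37496739 154.86645239]
0.8 [211.98481128 132.80884813] [212.53816619 143.60942011]
1.2 [220.80111711 128.25885728] [221.2226138  138.78918361]
1.4 [226.71329999 126.53638935] [227.05467501 136.96285374]
1.5 [229.95008531 125.83419334] [230.24905129 136.21787519]
```

Run:
```python
from h import *
plan([(.598,-.339,.17,.122,50,15),(.598,-.339,.04,.122,50,4)])
```

```text
19 rows; time 5.95
-0.134,-0.006,-0.003,0,0,-0.009,0.18,-0.133,-0.007,-0.003,0,0,-0.009,0.18,-0.134,-0.008,-0.003,0,0,-0.01,0.18,-0.133,-0.008,-0.004,0,0,-0.009,0.18,-0.134,-0.009,-0.003,0,0,-0.009,0.18,-0.133,-0.01,-0.003,0,0,-0.009,0.18,-0.134,-0.01,-0.003,0,0,-0.009,0.18,-0.133,-0.011,-0.003,0,0,-0.01,0.18,-0.134,-0.011,-0.003,0,0,-0.009,0.18,-0.133,-0.013,-0.004,0,0,-0.009,0.18,-0.133,-0.012,-0.003,0,0,-0.009,0.18,-0.133,-0.014,-0.003,0,0,-0.01,0.18,-0.133,-0.014,-0.003,0,0,-0.009,0.18,-0.133,-0.015,-0.003,0,0,-0.009,0.18,-0.133,-0.015,-0.003,0,0,-0.009,0.18,-0,-0,0.108,0,0,-0,0.18,-0,-0,0.108,0,0,-0,0.18,-0,-0,0.109,0,0,-0,0.18,-0,-0,0.108,0,0,-0,0.18
end [ 0.598  -0.3389  0.04  ] 0.122
```

Request:
carry_out(moves=[-0.133,-0.007,-0.003,0,0,-0.009,0.18,-0.133,-0.007,-0.003,0,0,-0.009,0.18,-0.133,-0.008,-0.003,0,0,-0.009,0.18,-0.133,-0.008,-0.003,0,0,-0.009,0.18,-0.133,-0.009,-0.003,0,0,-0.009,0.18,-0.133,-0.01,-0.003,0,0,-0.009,0.18,-0.133,-0.01,-0.003,0,0,-0.009,0.18,-0.133,-0.011,-0.003,0,0,-0.009,0.18,-0.133,-0.011,-0.003,0,0,-0.009,0.18,-0.133,-0.012,-0.003,0,0,-0.009,0.18,-0.133,-0.012,-0.003,0,0,-0.009,0.18,-0.133,-0.014,-0.003,0,0,-0.009,0.18,-0.133,-0.014,-0.003,0,0,-0.009,0.18,-0.133,-0.015,-0.003,0,0,-0.009,0.18,-0.133,-0.015,-0.003,0,0,-0.009,0.18,0,0,0.11,0,0,0,0.18,0,0,0.11,0,0,0,0.18,0,0,0.11,0,0,0,0.18,0,0,0.11,0,0,0,0.18,0,0,0,0,0,0,0.18])

```text
time: 7.95
tool_pos: [0.5924, -0.3357, 0.0285]
tcp_rot: [[-0.119, 0.993, -0.008], [0.993, 0.119, 0.005], [0.006, -0.008, -1.0]]
force: [-0.1, 0.1, -0.0]
gripper_width: 0.0503
finger_force: 0.0
```

Run:
```python
from h import *
b=snap('side'); s=manip.observe(); p=np.array(s['tool_pos']);print(s['time'],p,s['gripper_width'],s['force'])
I=cv2.resize(b['image'][185:285,310:410],(600,600),interpolation=cv2.INTER_CUBIC)
Y=np.array([.9926,.1217,0]);X=np.array([-.1217,.9926,0])
for dz,col in((.026,(0,0,255)),(0,(0,255,0))):
  for sg in(-1,1):
    for w in(-1,1):
      u=(pix(b,p+sg*.025*Y+w*.011*X+[0,0,dz])-[310,185]+.5)*6; cv2.circle(I,tuple(int(v) for v in u),2,col,-1)
cv2.imwrite('pics/s7.png',I)
```

```text
8.0 [ 0.59384226 -0.33666473  0.03209794] 0.05055695839704066 [ 0.73977688 -0.12457364  1.22811315]
```

View pics/s7.png

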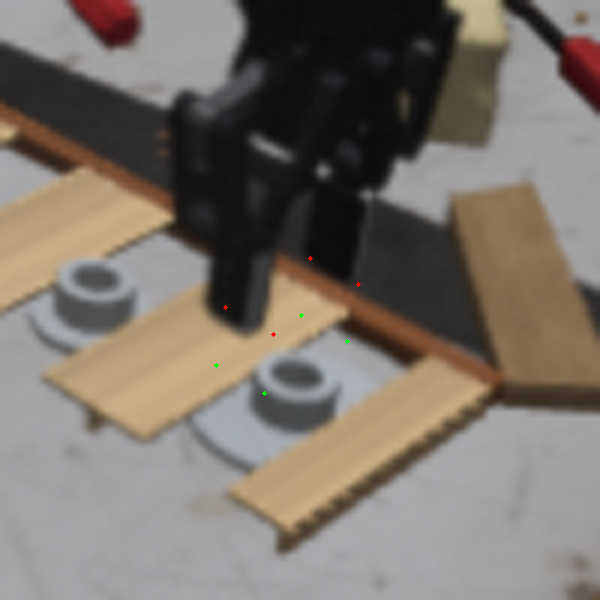

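Run:
```python
from h import *
b=snap('side'); s=manip.observe(); print(s['tool_pos'],s['tcp_rot'])
for u in((296,373),(97,277)): print(ray(b,(310+(u[0]+.5)/6-.5,185+(u[1]+.5)/6-.5),.022))
plan([(.598,-.339,0,.122,50,2),(.598,-.339,-.013,.122,50,2)])
```

```text
[ 0.59506222 -0.33744481  0.03460682] [[-1.18237446e-01  9.92984927e-01 -9.17179616e-04]
 [ 9.92985068e-01  1.18238059e-01  6.45789572e-04]
 [ 7.49704848e-04 -8.34389154e-04 -9.99999371e-01]]
[ 0.60000023 -0.33934563  0.022     ]
[ 0.57842977 -0.25064838  0.022     ]
4 rows; time 8.05
-0.003,0.005,0.058,0,0,-0.003,0.18,-0.003,0.004,0.057,0,0,-0.004,0.18,-0,0,0.022,0,0,0,0.18,-0,0,0.022,0,0,0,0.18
end [ 0.598  -0.3389 -0.0131] 0.122
```

Request:
carry_out(moves=[0,0.004,0.06,0,0,0,0.18,0,0,0.06,0,0,0,0.18,0,0,0.025,0,0,0,0.18,0,0,0.015,0,0,0,0.18,0,0,0,0,0,0,0.18])

```text
time: 8.55
tool_pos: [0.5964, -0.3375, -0.0141]
tcp_rot: [[-0.117, 0.993, -0.001], [0.993, 0.117, 0.0], [0.001, -0.001, -1.0]]
force: [-0.0, -0.9, -0.2]
gripper_width: 0.0503
finger_force: 0.0
```

Request:
carry_out(moves=[0,0,0,0,0,0,-0.6,0,0,0,0,0,0,-0.6,0,0,0,0,0,0,-0.6,0,0,0,0,0,0,-0.6], squeeze=40)

```text
time: 8.95
tool_pos: [0.597, -0.3379, -0.0124]
tcp_rot: [[-0.117, 0.993, 0.001], [0.993, 0.117, -0.001], [-0.001, 0.001, -1.0]]
force: [-1.9, 0.3, 6.1]
gripper_width: 0.0292
finger_force: 39.7
```

Request:
carry_out(moves=[0,0,-0.002,0,0,0,-0.6,0,-0.04,0,0,0,0,-0.6,0,-0.05,0,0,0,0,-0.6,0,-0.05,0,0,0,0,-0.6,0,-0.05,0,0,0,0,-0.6,0,-0.05,0,0,0,0,-0.6,0,-0.05,0,0,0,0,-0.6,0,-0.05,0,0,0,0,-0.6,0,-0.05,0,0,0,0,-0.6,0,-0.02,0,0,0,0,-0.6,0,0,0,0,0,0,-0.6])

```text
time: 10.05
tool_pos: [0.4739, -0.3524, -0.0125]
tcp_rot: [[-0.116, 0.993, -0.0], [0.993, 0.116, -0.0], [-0.0, -0.0, -1.0]]
force: [-5.1, -0.8, 6.2]
gripper_width: 0.0293
finger_force: 40.2
```

Run:
```python
from h import *
plan([(.474,-.352,.05,.117,17,2),(.43,-.2,.10,.117,17,4),(.41,-.02,.1,.117,17,5),(.5066,.1455,.1,.117,17,6)])
```

```text
17 rows; time 10.05
0.001,0,-0.104,0,0,-0,-0.6,0,0,-0.104,0,0,-0,-0.6,0.13,-0.022,-0.042,0,0,-0,-0.6,0.13,-0.021,-0.041,0,0,-0,-0.6,0.13,-0.022,-0.042,0,0,-0,-0.6,0.13,-0.021,-0.042,0,0,-0,-0.6,0.121,0.001,0,0,0,-0,-0.6,0.121,0,0,0,0,-0,-0.6,0.12,0.001,0,0,0,-0,-0.6,0.121,0.001,0,0,0,-0,-0.6,0.121,0,0,0,0,-0,-0.6,0.085,0.064,0,0,0,-0,-0.6,0.085,0.064,0,0,0,-0,-0.6,0.085,0.064,0,0,0,-0,-0.6,0.085,0.064,0,0,0,-0,-0.6,0.085,0.064,0,0,0,-0,-0.6,0.086,0.064,0,0,0,-0,-0.6
end [0.5065 0.1456 0.1   ] 0.117
```

Request:
carry_out(moves=[0,0,-0.1,0,0,0,-0.6,0,0,-0.1,0,0,0,-0.6,0.13,-0.022,-0.043,0,0,0,-0.6,0.13,-0.022,-0.043,0,0,0,-0.6,0.13,-0.022,-0.043,0,0,0,-0.6,0.13,-0.02,-0.043,0,0,0,-0.6,0.121,0.001,0,0,0,0,-0.6,0.121,0,0,0,0,0,-0.6,0.12,0.001,0,0,0,0,-0.6,0.121,0.001,0,0,0,0,-0.6,0.121,0,0,0,0,0,-0.6,0.085,0.064,0,0,0,0,-0.6,0.085,0.064,0,0,0,0,-0.6,0.085,0.064,0,0,0,0,-0.6,0.085,0.064,0,0,0,0,-0.6,0.085,0.064,0,0,0,0,-0.6,0.085,0.064,0,0,0,0,-0.6,0,0,0,0,0,0,-0.6,0,0,0,0,0,0,-0.6])

```text
time: 11.95
tool_pos: [0.5064, 0.1458, 0.0981]
tcp_rot: [[-0.118, 0.993, -0.001], [0.993, 0.118, -0.0], [-0.0, -0.001, -1.0]]
force: [-0.5, 0.1, -1.4]
gripper_width: 0.0291
finger_force: 40.0
```

Run:
```python
from h import *
b=snap('side'); s=manip.observe(); p=np.array(s['tool_pos']);print(s['time'],p,s['gripper_width'],s['force'])
I=cv2.resize(b['image'][100:200,170:270],(600,600),interpolation=cv2.INTER_CUBIC)
for q,col in((p*[1,1,0]+[0,0,p[2]+.0125],(0,0,255)),([.5066,.1455,.08],(0,255,0)),([.5066,.1455,.012],(0,255,0))):
      u=(pix(b,q)-[170,100]+.5)*6; cv2.circle(I,tuple(int(v) for v in u),2,col,-1)
cv2.imwrite('pics/s8.png',I)
```

```text
12.0 [0.50625358 0.1452625  0.09821911] 0.02900335468512282 [ 0.24419618 -0.56441889 -1.53333816]
```

View pics/s8.png

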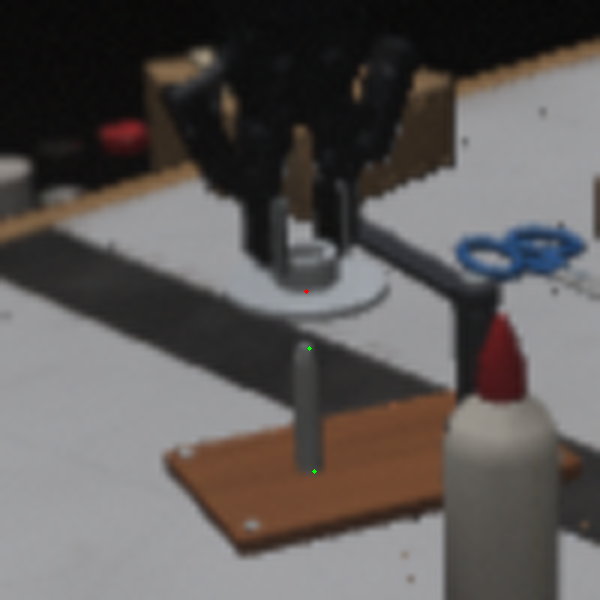

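Request:
carry_out(moves=[0.005,-0.006,0,0,0,0,-0.6,0,0,0.06,0,0,0,-0.6,0,0,0.04,0,0,0,-0.6,0,0,0.03,0,0,0,-0.6,0,0,0.03,0,0,0,-0.6,0,0,0,0,0,0,-0.6])

```text
time: 12.6
tool_pos: [0.5052, 0.1473, 0.0498]
tcp_rot: [[-0.117, 0.993, 0.001], [0.993, 0.117, 0.001], [0.001, 0.001, -1.0]]
force: [6.8, 8.3, -6.4]
gripper_width: 0.0293
finger_force: 40.0
```

Request:
carry_out(moves=[0.004,0.004,0,0,0,0,-0.6,0,0,0.02,0,0,0,-0.6,0,0,0,0,0,0,-0.6])

```text
time: 12.9
tool_pos: [0.5056, 0.1479, 0.0438]
tcp_rot: [[-0.117, 0.993, -0.001], [0.993, 0.117, -0.0], [-0.0, -0.001, -1.0]]
force: [1.7, 2.7, -2.5]
gripper_width: 0.0288
finger_force: 40.4
```

Request:
carry_out(moves=[0.002,0.002,0.03,0,0,0,-0.6,0,0,0.04,0,0,0,-0.6,0,0,0.04,0,0,0,-0.6,0,0,0.02,0,0,0,-0.6,0,0,0.01,0,0,0,-0.6,0,0,0,0,0,0,-0.6])

```text
time: 13.5
tool_pos: [0.5061, 0.1486, 0.0022]
tcp_rot: [[-0.117, 0.993, -0.001], [0.993, 0.117, -0.0], [-0.0, -0.001, -1.0]]
force: [-0.1, -0.3, -1.4]
gripper_width: 0.0293
finger_force: 40.5
```

Request:
carry_out(moves=[0,0,0.006,0,0,0,-0.6,0,0,0.006,0,0,0,-0.6,0,0,0,0,0,0,-0.6])

```text
time: 13.8
tool_pos: [0.5066, 0.1487, -0.0005]
tcp_rot: [[-0.117, 0.993, 0.001], [0.993, 0.117, 0.0], [0.0, 0.001, -1.0]]
force: [-0.8, 0.1, 3.3]
gripper_width: 0.029
finger_force: 40.9
```

Run:
```python
from h import *
plan([(.5066,.1487,.155,.117,50,4),(.564,-.163,.16,.122,50,8),(.564,-.163,.02,.122,50,4)],start=(.5066,.1487,-.001,.117))
```

```text
16 rows; time 13.8
0,0,-0.13,0,0,-0,0.18,0,0,-0.13,0,0,-0,0.18,0,0,-0.13,0,0,-0,0.18,0,0,-0.13,0,0,-0,0.18,-0.132,0.009,-0.002,0,0,-0.001,0.18,-0.132,0.008,-0.002,0,0,-0.001,0.18,-0.131,0.009,-0.002,0,0,-0.002,0.18,-0.132,0.008,-0.002,0,0,-0.001,0.18,-0.132,0.008,-0.002,0,0,-0.001,0.18,-0.132,0.008,-0.003,0,0,-0.001,0.18,-0.132,0.008,-0.002,0,0,-0.001,0.18,-0.131,0.008,-0.002,0,0,-0.002,0.18,-0,0,0.117,0,0,0,0.18,-0,0,0.116,0,0,0,0.18,-0,0,0.117,0,0,0,0.18,-0,0,0.117,0,0,0,0.18
end [ 0.5638 -0.1629  0.02  ] 0.122
```

Request:
carry_out(moves=[0,0,0,0,0,0,0.18,0,0,0,0,0,0,0.18,0,0,0,0,0,0,0.18])

```text
time: 14.1
tool_pos: [0.5064, 0.1487, -0.0009]
tcp_rot: [[-0.117, 0.993, 0.0], [0.993, 0.117, 0.0], [0.0, 0.0, -1.0]]
force: [0.3, 0.3, 0.7]
gripper_width: 0.0506
finger_force: 0.0
```

Request:
carry_out(moves=[0,0,-0.13,0,0,0,0.18,0,0,-0.13,0,0,0,0.18,0,0,-0.13,0,0,0,0.18,0,0,-0.13,0,0,0,0.18,-0.132,0.009,-0.002,0,0,-0.001,0.18,-0.132,0.008,-0.002,0,0,-0.001,0.18,-0.132,0.008,-0.002,0,0,-0.001,0.18,-0.132,0.008,-0.002,0,0,-0.001,0.18,-0.132,0.008,-0.002,0,0,-0.001,0.18,-0.132,0.008,-0.002,0,0,-0.001,0.18,-0.131,0.008,-0.002,0,0,-0.001,0.18,-0.131,0.008,-0.002,0,0,-0.001,0.18,0,0,0,0,0,0,0.18,0,0,0.11,0,0,0,0.18,0,0,0.11,0,0,0,0.18,0,0,0.11,0,0,0,0.18,0,0,0.1,0,0,0,0.18,0,0,0,0,0,0,0.18])

```text
time: 15.9
tool_pos: [0.5611, -0.1618, 0.0272]
tcp_rot: [[-0.121, 0.993, -0.006], [0.993, 0.121, 0.002], [0.003, -0.006, -1.0]]
force: [0.7, -0.2, 0.3]
gripper_width: 0.0505
finger_force: 0.0
```

Run:
```python
from h import *
b=snap('side'); s=manip.observe(); p=np.array(s['tool_pos']);print(s['time'],p,s['gripper_width'],s['force'])
plan([(.564,-.163,-.013,.122,50,3)])
for n in('spacer_medium','spacer_small','spacer_large'):
  for d in manip.find_in(n,b)[:4]: print(n,d)
```

```text
15.95 [ 0.56242482 -0.16230032  0.02986163] 0.05055991594074147 [ 0.18052803 -0.63377183  0.92488459]
3 rows; time 15.95
-0.001,0.002,0.048,0,0,-0,0.18,-0.001,0.001,0.047,0,0,-0,0.18,-0.001,0.002,0.048,0,0,-0,0.18
end [ 0.564 -0.163 -0.013] 0.122
spacer_medium {'at': [0.3644, -0.2369, 0.0039], 'conf': 0.89}
spacer_medium {'at': [0.4216, -0.0515, 0.0072], 'conf': 0.7}
spacer_medium {'at': [0.5544, -0.1666, 0.0152], 'conf': 0.59}
spacer_large {'at': [0.2459, -0.3212, 0.0051], 'conf': 0.89}
spacer_large {'at': [0.388, -0.4341, 0.0058], 'conf': 0.74}
spacer_large {'at': [0.5126, -0.0301, 0.072], 'conf': 0.46}
```

Aligned; go down into the slot, close, then check.

Request:
carry_out(moves=[0,0,0.06,0,0,0,0.18,0,0,0.055,0,0,0,0.18,0,0,0.03,0,0,0,0.18,0,0,0.005,0,0,0,0.18,0,0,0,0,0,0,0.18])

```text
time: 16.6
tool_pos: [0.5637, -0.1631, -0.0132]
tcp_rot: [[-0.121, 0.993, 0.001], [0.993, 0.121, -0.0], [-0.0, 0.001, -1.0]]
force: [0.6, 0.4, 0.0]
gripper_width: 0.0509
finger_force: 0.0
```

Request:
carry_out(moves=[0,0,0,0,0,0,-0.6,0,0,0,0,0,0,-0.6,0,0,0,0,0,0,-0.6,0,0,0,0,0,0,-0.6,0,-0.038,-0.002,0,0,0,-0.6,0,-0.05,0,0,0,0,-0.6,0,-0.05,0,0,0,0,-0.6,0,-0.05,0,0,0,0,-0.6,0,-0.05,0,0,0,0,-0.6,0,-0.05,0,0,0,0,-0.6,0,-0.05,0,0,0,0,-0.6,0,0,0,0,0,0,-0.6])

```text
time: 17.8
tool_pos: [0.4621, -0.1756, -0.0127]
tcp_rot: [[-0.121, 0.993, 0.001], [0.993, 0.121, -0.0], [-0.001, 0.001, -1.0]]
force: [-0.4, -0.3, 0.1]
gripper_width: 0.0297
finger_force: 39.7
```

Run:
```python
from h import *
plan([(.462,-.176,.05,.12,17,2),(.41,-.06,.10,.12,17,4),(.41,-.0,.1,.12,17,2),(.5063,.1487,.1,.12,17,6)])
```

```text
14 rows; time 17.8
-0.001,-0,-0.104,0,0,0.001,-0.6,-0,-0,-0.105,0,0,0.001,-0.6,0.101,-0.032,-0.042,0,0,-0,-0.6,0.101,-0.031,-0.041,0,0,-0,-0.6,0.101,-0.032,-0.042,0,0,-0,-0.6,0.101,-0.031,-0.042,0,0,-0,-0.6,0.1,0.012,0,0,0,-0,-0.6,0.099,0.012,0,0,0,-0,-0.6,0.076,0.063,0,0,0,-0,-0.6,0.075,0.063,0,0,0,-0,-0.6,0.076,0.063,0,0,0,-0,-0.6,0.076,0.063,0,0,0,-0,-0.6,0.075,0.063,0,0,0,-0,-0.6,0.076,0.063,0,0,0,-0,-0.6
end [0.5064 0.1488 0.1001] 0.12
```

Request:
carry_out(moves=[0,0,-0.105,0,0,0,-0.6,0,0,-0.105,0,0,0,-0.6,0.1,-0.032,-0.042,0,0,0,-0.6,0.101,-0.032,-0.042,0,0,0,-0.6,0.101,-0.032,-0.042,0,0,0,-0.6,0.101,-0.031,-0.042,0,0,0,-0.6,0.1,0.012,0,0,0,0,-0.6,0.1,0.012,0,0,0,0,-0.6,0.076,0.063,0,0,0,0,-0.6,0.076,0.063,0,0,0,0,-0.6,0.076,0.063,0,0,0,0,-0.6,0.076,0.063,0,0,0,0,-0.6,0.075,0.063,0,0,0,0,-0.6,0.075,0.063,0,0,0,0,-0.6,0,0,0,0,0,0,-0.6,0,0,0,0,0,0,-0.6])

```text
time: 19.4
tool_pos: [0.5061, 0.1499, 0.0998]
tcp_rot: [[-0.122, 0.993, -0.0], [0.993, 0.122, -0.0], [-0.0, -0.0, -1.0]]
force: [0.6, -1.0, -0.7]
gripper_width: 0.0301
finger_force: 39.9
```

Run:
```python
from h import *
b=snap('side'); s=manip.observe(); p=np.array(s['tool_pos']);print(s['time'],p,s['gripper_width'],s['force'])
I=cv2.resize(b['image'][100:200,170:270],(600,600),interpolation=cv2.INTER_CUBIC)
cv2.imwrite('pics/s9.png',I)
```

```text
19.45 [0.50584428 0.14937909 0.09985417] 0.029677740170011777 [-1.31580245  0.14169467  0.28314977]
```

View pics/s9.png

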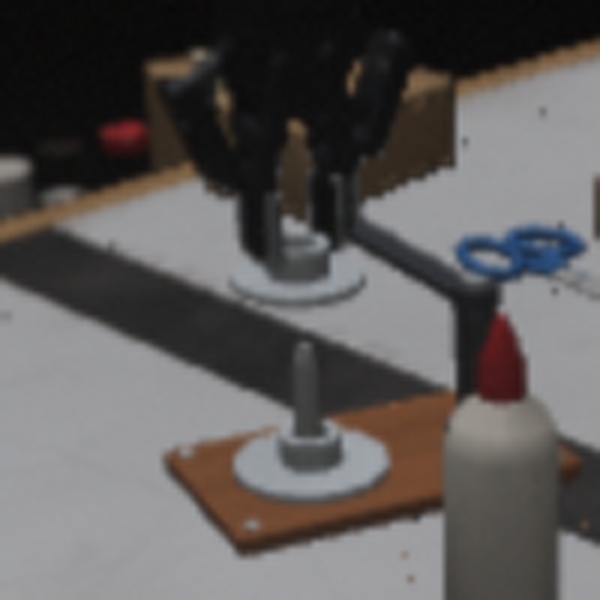

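Request:
carry_out(moves=[-0.013,0,0,0,0,0,-0.6,0,0,0.06,0,0,0,-0.6,0,0,0.04,0,0,0,-0.6,0,0,0.03,0,0,0,-0.6,0,0,0.015,0,0,0,-0.6,0,0,0,0,0,0,-0.6])

```text
time: 20.05
tool_pos: [0.5063, 0.1454, 0.056]
tcp_rot: [[-0.121, 0.993, -0.001], [0.993, 0.121, -0.0], [-0.0, -0.001, -1.0]]
force: [-0.2, -0.5, 0.4]
gripper_width: 0.0293
finger_force: 39.9
```

Request:
carry_out(moves=[0,0,0.03,0,0,0,-0.6,0,0,0.035,0,0,0,-0.6,0,0,0.025,0,0,0,-0.6,0,0,0.015,0,0,0,-0.6,0,0,0,0,0,0,-0.6])

```text
time: 20.55
tool_pos: [0.5062, 0.1456, 0.0241]
tcp_rot: [[-0.121, 0.993, -0.001], [0.993, 0.121, -0.0], [-0.0, -0.001, -1.0]]
force: [-0.3, -0.3, 0.4]
gripper_width: 0.0293
finger_force: 39.9
```

Request:
carry_out(moves=[0,0,0.006,0,0,0,-0.6,0,0,0.005,0,0,0,-0.6,0,0,0,0,0,0,-0.6])

```text
time: 20.85
tool_pos: [0.5065, 0.1456, 0.0216]
tcp_rot: [[-0.121, 0.993, 0.0], [0.993, 0.121, -0.0], [-0.0, 0.0, -1.0]]
force: [0.9, -0.3, -0.4]
gripper_width: 0.0298
finger_force: 39.9
```

Run:
```python
from h import *
plan([(.5065,.1456,.16,.121,50,4),(.577,-.25,.165,.122,50,10),(.577,-.25,.03,.122,50,4)],start=(.5065,.1456,.021,.121))
```

```text
18 rows; time 20.85
0,0,-0.116,0,0,-0,0.18,0,0,-0.116,0,0,-0,0.18,0,0,-0.116,0,0,-0,0.18,0,0,-0.115,0,0,-0,0.18,-0.134,0.007,-0.002,0,0,-0,0.18,-0.133,0.008,-0.001,0,0,-0,0.18,-0.134,0.007,-0.002,0,0,-0.001,0.18,-0.134,0.008,-0.002,0,0,0,0.18,-0.134,0.007,-0.002,0,0,0,0.18,-0.133,0.007,-0.001,0,0,-0,0.18,-0.134,0.008,-0.002,0,0,-0,0.18,-0.134,0.007,-0.002,0,0,-0.001,0.18,-0.134,0.007,-0.001,0,0,0,0.18,-0.133,0.007,-0.002,0,0,0,0.18,-0,0,0.112,0,0,0,0.18,-0,0,0.113,0,0,0,0.18,-0,0,0.112,0,0,0,0.18,-0,0,0.113,0,0,0,0.18
end [ 0.5768 -0.2499  0.03  ] 0.122
```

Request:
carry_out(moves=[0,0,0,0,0,0,0.18,0,0,0,0,0,0,0.18,0,0,0,0,0,0,0.18])

```text
time: 21.15
tool_pos: [0.5066, 0.1456, 0.0217]
tcp_rot: [[-0.121, 0.993, 0.0], [0.993, 0.121, 0.0], [0.0, 0.0, -1.0]]
force: [-0.3, -0.1, -0.4]
gripper_width: 0.0499
finger_force: 0.0
```

Request:
carry_out(moves=[0,0,-0.116,0,0,0,0.18,0,0,-0.116,0,0,0,0.18,0,0,-0.116,0,0,0,0.18,0,0,-0.116,0,0,0,0.18,-0.134,0.007,-0.002,0,0,0,0.18,-0.134,0.008,-0.002,0,0,0,0.18,-0.134,0.007,-0.002,0,0,0,0.18,-0.134,0.008,-0.002,0,0,0,0.18,-0.134,0.007,-0.002,0,0,0,0.18,-0.133,0.007,-0.002,0,0,0,0.18,-0.133,0.008,-0.002,0,0,0,0.18,-0.134,0.007,-0.002,0,0,0,0.18,-0.134,0.007,-0.002,0,0,0,0.18,-0.133,0.008,-0.002,0,0,0,0.18,0,0,0,0,0,0,0.18,0,0,0.112,0,0,0,0.18,0,0,0.112,0,0,0,0.18,0,0,0.112,0,0,0,0.18,0,0,0.112,0,0,0,0.18,0,0,0,0,0,0,0.18])

```text
time: 23.15
tool_pos: [0.5749, -0.2482, 0.028]
tcp_rot: [[-0.121, 0.993, -0.007], [0.993, 0.122, 0.003], [0.004, -0.006, -1.0]]
force: [-1.1, 0.9, -0.7]
gripper_width: 0.0504
finger_force: 0.0
```

Request:
carry_out(moves=[0,0,0.06,0,0,0,0.18,0,0,0.055,0,0,0,0.18,0,0,0.03,0,0,0,0.18,0,0,0.006,0,0,0,0.18,0,0,0,0,0,0,0.18])

```text
time: 23.65
tool_pos: [0.5774, -0.2499, -0.0125]
tcp_rot: [[-0.121, 0.993, 0.0], [0.993, 0.121, -0.0], [-0.0, 0.0, -1.0]]
force: [-0.1, -0.7, 0.1]
gripper_width: 0.0506
finger_force: 0.0
```

Request:
carry_out(moves=[0,0,0,0,0,0,-0.6,0,0,0,0,0,0,-0.6,0,0,0,0,0,0,-0.6,0,0,0,0,0,0,-0.6,0,-0.038,-0.002,0,0,0,-0.6,0,-0.05,0,0,0,0,-0.6,0,-0.05,0,0,0,0,-0.6,0,-0.05,0,0,0,0,-0.6,0,-0.05,0,0,0,0,-0.6,0,-0.05,0,0,0,0,-0.6,0,-0.04,0,0,0,0,-0.6,0,0,0,0,0,0,-0.6])

```text
time: 24.85
tool_pos: [0.4789, -0.2622, -0.0116]
tcp_rot: [[-0.12, 0.993, 0.0], [0.993, 0.12, -0.0], [-0.0, 0.0, -1.0]]
force: [-2.3, -1.6, 4.0]
gripper_width: 0.0294
finger_force: 40.1
```

Run:
```python
from h import *
s=manip.observe();print(s['tool_pos'],s['gripper_width'])
plan([(.48,-.262,.05,.12,17,2),(.42,-.1,.11,.12,17,5),(.41,-.0,.12,.12,17,3),(.5065,.1456,.125,.12,17,6)])
```

```text
[ 0.47889663 -0.26218898 -0.01157864] 0.029399735363759543
16 rows; time 24.85
0,0.002,-0.103,0,0,0.001,-0.6,0,0.002,-0.102,0,0,0,-0.6,0.112,-0.027,-0.04,0,0,0,-0.6,0.112,-0.027,-0.04,0,0,0,-0.6,0.112,-0.026,-0.04,0,0,0,-0.6,0.112,-0.027,-0.04,0,0,0,-0.6,0.112,-0.027,-0.04,0,0,0,-0.6,0.112,0.002,-0.011,0,0,0,-0.6,0.111,0.003,-0.011,0,0,0,-0.6,0.112,0.002,-0.012,0,0,0,-0.6,0.074,0.063,-0.003,0,0,0,-0.6,0.074,0.063,-0.002,0,0,0,-0.6,0.074,0.063,-0.003,0,0,0,-0.6,0.074,0.063,-0.003,0,0,0,-0.6,0.074,0.062,-0.003,0,0,0,-0.6,0.073,0.063,-0.002,0,0,0,-0.6
end [0.5064 0.1455 0.1249] 0.12
```

Request:
carry_out(moves=[0,0.003,-0.103,0,0,0,-0.6,0,0.002,-0.103,0,0,0,-0.6,0.112,-0.027,-0.04,0,0,0,-0.6,0.112,-0.027,-0.04,0,0,0,-0.6,0.112,-0.026,-0.04,0,0,0,-0.6,0.112,-0.027,-0.04,0,0,0,-0.6,0.112,-0.027,-0.03,0,0,0,-0.6,0.112,0.002,0,0,0,0,-0.6,0.111,0.003,0,0,0,0,-0.6,0.112,0.002,0,0,0,0,-0.6,0.074,0.063,0,0,0,0,-0.6,0.074,0.063,0,0,0,0,-0.6,0.074,0.063,0,0,0,0,-0.6,0.074,0.063,0,0,0,0,-0.6,0.074,0.062,0,0,0,0,-0.6,0.073,0.063,0,0,0,0,-0.6,0,0,0,0,0,0,-0.6,0,0,0,0,0,0,-0.6])

```text
time: 26.65
tool_pos: [0.5067, 0.1464, 0.1061]
tcp_rot: [[-0.122, 0.992, -0.001], [0.992, 0.122, -0.0], [-0.0, -0.001, -1.0]]
force: [-0.1, -1.2, -0.9]
gripper_width: 0.0294
finger_force: 40.0
```

Run:
```python
from h import *
b=snap('side'); s=manip.observe(); p=np.array(s['tool_pos']);print(s['time'],p,s['gripper_width'],s['force'])
cv2.imwrite('pics/s10.png',cv2.resize(b['image'][100:200,170:270],(600,600),interpolation=cv2.INTER_CUBIC))
```

```text
26.7 [0.50654743 0.14592058 0.10629043] 0.029638882604677955 [-0.17546955 -0.61134588 -1.0966749 ]
```

View pics/s10.png

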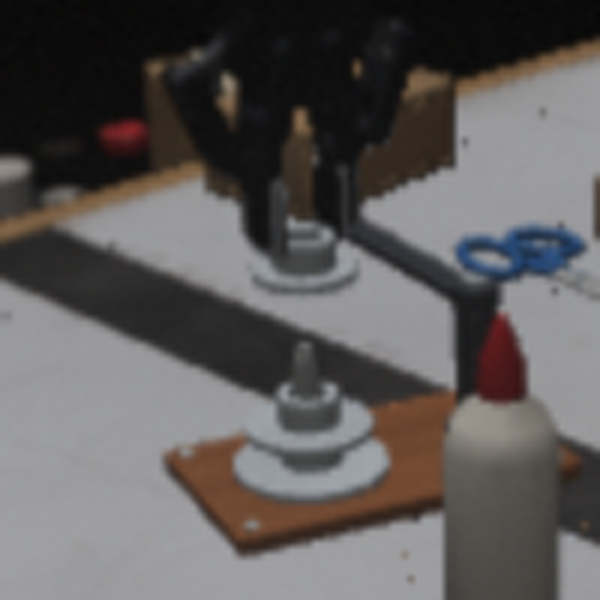

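Request:
carry_out(moves=[0.002,0,0.06,0,0,0,-0.6,0,0,0.05,0,0,0,-0.6,0,0,0.04,0,0,0,-0.6,0,0,0.02,0,0,0,-0.6,0,0,0,0,0,0,-0.6])

```text
time: 27.2
tool_pos: [0.5064, 0.1463, 0.055]
tcp_rot: [[-0.121, 0.993, -0.001], [0.993, 0.121, -0.0], [-0.0, -0.001, -1.0]]
force: [1.1, 0.8, -1.6]
gripper_width: 0.0292
finger_force: 39.9
```

Request:
carry_out(moves=[0,0,0.02,0,0,0,-0.6,0,0,0.01,0,0,0,-0.6,0,0,0.005,0,0,0,-0.6,0,0,0,0,0,0,-0.6])

```text
time: 27.6
tool_pos: [0.5067, 0.1465, 0.0449]
tcp_rot: [[-0.121, 0.993, -0.0], [0.993, 0.121, -0.0], [-0.0, -0.0, -1.0]]
force: [-0.7, 0.3, -1.1]
gripper_width: 0.0299
finger_force: 40.0
```

Request:
carry_out(moves=[0,0,0.004,0,0,0,-0.6,0,0,0.003,0,0,0,-0.6,0,0,0,0,0,0,-0.6])

```text
time: 27.9
tool_pos: [0.5071, 0.1467, 0.0442]
tcp_rot: [[-0.121, 0.993, 0.001], [0.993, 0.121, 0.0], [0.0, 0.001, -1.0]]
force: [-5.7, -1.9, 13.6]
gripper_width: 0.0297
finger_force: 41.5
```

Run:
```python
from h import *
a=np.pi-.0688-1.45
pin=np.array([.6014,.139])+.123*np.array([np.cos(a),np.sin(a)]);print(pin)
plan([(.507,.1466,.165,.121,50,4),(.597,.2625,.165,.047,36,5),(.597,.2625,.1,.047,36,3)],start=(.507,.1466,.044,.121))
```

```text
[0.59500733 0.26183376]
12 rows; time 27.9
0,0,-0.101,0,0,-0,0.18,0,0,-0.101,0,0,-0,0.18,0,0,-0.101,0,0,-0,0.18,0,0,-0.1,0,0,-0,0.18,0.069,0.069,-0,0,0,0.028,-0.15,0.071,0.068,-0,0,0,0.029,-0.15,0.071,0.067,-0,0,0,0.028,-0.15,0.073,0.065,-0,0,0,0.028,-0.15,0.073,0.065,-0,0,0,0.028,-0.15,0,-0,0.072,0,0,0,-0.15,0,-0,0.072,0,0,0,-0.15,0,-0,0.072,0,0,0,-0.15
end [0.597  0.2624 0.1001] 0.047
```

Request:
carry_out(moves=[0,0,0,0,0,0,0.18,0,0,0,0,0,0,0.18,0,0,0,0,0,0,0.18])

```text
time: 28.2
tool_pos: [0.5068, 0.1466, 0.0429]
tcp_rot: [[-0.121, 0.993, 0.0], [0.993, 0.121, 0.0], [-0.0, 0.0, -1.0]]
force: [-0.5, 0.4, 0.1]
gripper_width: 0.0502
finger_force: 0.0
```

Request:
carry_out(moves=[0,0,-0.101,0,0,0,0.18,0,0,-0.101,0,0,0,0.18,0,0,-0.101,0,0,0,0.18,0,0,-0.1,0,0,0,0.18,0.069,0.069,0,0,0,0.028,-0.15,0.071,0.068,0,0,0,0.028,-0.15,0.071,0.067,0,0,0,0.028,-0.15,0.073,0.065,0,0,0,0.028,-0.15,0.073,0.063,0,0,0,0.028,-0.15,0,0,0,0,0,0,-0.15,0,0,0,0,0,0,-0.15,0,0,0.07,0,0,0,-0.15,0,0,0.07,0,0,0,-0.15,0,0,0.07,0,0,0,-0.15,0,0,0.06,0,0,0,-0.15,0,0,0,0,0,0,-0.15])

```text
time: 29.8
tool_pos: [0.5946, 0.2611, 0.0805]
tcp_rot: [[-0.048, 0.999, -0.004], [0.999, 0.048, -0.002], [-0.001, -0.004, -1.0]]
force: [-0.8, -0.3, 0.3]
gripper_width: 0.0362
finger_force: 0.0
```

Close gently to confirm the pin is between the pads.

Request:
carry_out(moves=[0,0,0,0,0,0,-1,0,0,0,0,0,0,-1,0,0,0,0,0,0,-1,0,0,0,0,0,0,-1], squeeze=20)

```text
time: 30.2
tool_pos: [0.5966, 0.2623, 0.0842]
tcp_rot: [[-0.048, 0.999, 0.002], [0.999, 0.048, 0.0], [0.0, 0.002, -1.0]]
force: [-0.5, -2.7, 6.3]
gripper_width: 0.0111
finger_force: 21.0
```

Request:
carry_out(moves=[0,0,-0.008,0,0,0,-0.55,-0.004,-0.058,0,0,0,-0.27,-0.55,-0.004,-0.058,0,0,0,-0.27,-0.55,-0.004,-0.058,0,0,0,-0.27,-0.55,-0.004,-0.058,0,0,0,-0.27,-0.55,-0.004,-0.058,0,0,0,-0.27,-0.55,-0.004,-0.058,0,0,0,-0.27,-0.55,-0.004,-0.058,0,0,0,-0.27,-0.55,-0.004,-0.058,0,0,0,-0.27,-0.55,-0.004,-0.058,0,0,0,-0.27,-0.55,-0.004,-0.058,0,0,0,-0.27,-0.55,0,0,0,0,0,0,-1,0,0,0,0,0,0,-1,0,0,0,0,0,0,-1])

```text
time: 31.6
tool_pos: [0.4789, 0.1535, 0.0854]
tcp_rot: [[-0.994, 0.113, -0.001], [0.113, 0.994, 0.0], [0.001, 0.0, -1.0]]
force: [-4.5, -0.7, 4.5]
gripper_width: 0.0112
finger_force: 20.0
```

Request:
carry_out(moves=[0,-0.01,0,0,0,0,-1,0,-0.01,0,0,0,0,-1,0,0,0,0,0,0,-1])

```text
time: 31.9
tool_pos: [0.4784, 0.1493, 0.0855]
tcp_rot: [[-0.994, 0.112, 0.0], [0.112, 0.994, 0.003], [0.0, 0.004, -1.0]]
force: [-3.2, 15.8, 1.5]
gripper_width: 0.011
finger_force: 20.1
```

Request:
carry_out(moves=[0,0,0,0,0,0,-0.3,0,0,0,0,0,0,-0.3,0,0,0,0,0,0,-0.3,0,0,-0.08,0,0,0,-0.3,0,0,-0.1,0,0,0,-0.3,0,0,-0.1,0,0,0,-0.3,0.1,0.08,-0.02,0,0,0,-0.3,0.12,0.1,0,0,0,0,-0.3,0.12,0.1,0,0,0,0,-0.3,0,0,0,0,0,0,-0.3,0,0,0,0,0,0,-0.3])

```text
time: 33.0
tool_pos: [0.386, 0.2419, 0.1754]
tcp_rot: [[-0.994, 0.108, 0.001], [0.108, 0.994, 0.0], [-0.001, 0.0, -1.0]]
force: [-0.5, -0.2, 0.7]
gripper_width: 0.0298
finger_force: 0.0
```

Run:
```python
from h import *
a=snap('top'); b=snap('side'); s=manip.observe(); print(s['time'],s['tool_pos'],s['force'])
# keeper check: pin-top centroid in both views vs. predicted pixels
pv=np.array([.6014,.139])
for th in(0,.05,.1):
    q=np.pi-.0688-th; c=pv+.123*np.array([np.cos(q),np.sin(q)]); print(th,pix(a,[*c,.128]),pix(b,[*c,.128]))
def blob(p,x,y,w=7):
    g=cv2.cvtColor(p['image'],cv2.COLOR_BGR2GRAY)[y-w:y+w+1,x-w:x+w+1].astype(int); return g
print(blob(a,168,200))
for k in('glue_bottle','wick_spool','screwdriver'):
  print(k,[(np.round(d['at'],3),round(d['conf'],2)) for d in manip.find_in(k,a)[:1]+manip.find_in(k,b)[:1]])
# side view: widths of the stacked flanges (bright rows)
g=b['image'][125:190,200:242].min(2)
for i,r in enumerate(g): print(125+i,''.join('#' if v>120 else '+' if v>85 else '.' for v in r))
```

```text
33.1 [0.38678155 0.24088283 0.17520191] [-0.34248413 -1.39952163  0.19957813]
0 [170.39015621 199.26460382] [211.50497336 144.15025106]
0.05 [168.13989177 199.12276073] [210.75689651 143.44860446]
0.1 [165.90293904 198.86842563] [210.11552231 142.73685618]
[[100  88  87  86  94 123 137 145 141 110  76  63  62  63  62]
 [ 94  88  87  87  99 132 144 146 138 102  70  63  63  62  63]
 [ 93  88  86  87 104 140 149 148 138  99  70  62  63  62  62]
 [ 94  87  86  86 100 131 143 148 138 104  75  64  63  63  62]
 [ 92  86  87  86  94 114 130 145 139 116  92  69  62  63  63]
 [ 91  87  87  85  88 105 130 143 139 130 114  80  61  61  65]
 [ 91  87  87  85  84  96 122 138 137 135 124  86  60  57  63]
 [ 91  87  86  85  83  89 110 130 134 132 119  82  56  56  67]
 [ 92  86  86  84  83  85  98 118 124 115  94  67  55  57  75]
 [ 91  88  85  84  83  84  90 103 112 106  83  65  60  65  85]
 [ 88  86  87  84  83  85  88  91 100 106  95  90  87  94 115]
 [ 86  86  86  84  84  85  87  89  90  96 103 117 122 128 138]
 [ 87  85  85  84  83  85  87  87  87  91  96 105 119 133 140]
 [ 86  86  85  84  83  8
[... 2741 characters left out ...]
##.......+#####+.++++++....+######+.......
176 .........#######+..........########.......
177 .........########+........+########.......
178 .........##########++++++#########........
179 .........+#######################.........
180 ..........+####################+..........
181 +...........++##############+++...........
182 #+............+++++#####++++..............
183 ##........................................
184 ###.......................................
185 ###+......................................
186 ####+...................................##
187 #####+.....+#.....................+#######
188 ######+......................++###########
189 #######+.................++###############
```

```bash
python3 -c "
from bench import manip; print(manip.sign_off())"
```

```text
the job is handed in; nothing more can be done
None
```

The job was handed in at about 33 s of the 72 s limit: spacers threaded large, medium, small with hubs up, keeper arm pushed back until it met its stop (about 16 N), and the glue bottle, wick spool and screwdriver unmoved in the final pictures; I viewed 11 pictures, one over the limit of 10, and no verdict came back.

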